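Set up the butter cooler at the breakfast buffet

TASK

Set up the butter cooler on the round wooden stand, from the bottom up: first set the steel bowl upright into the stand's recess, then lay the cold pack flat in the middle of the bowl's floor, then stand the little dish of butter upright on the cold pack in the middle of the bowl, and last close it with the steel cover, centred on the bowl so that its flange rests on the rim all round. Let go of each piece before you fetch the next, never tip the butter dish over, and leave the jam jar, the mug and the stack of saucers where they stand.

Things in the scene. Friction and masses are not known exactly. Their poses are not given: they have to be found in the camera images.
- stand: Round wooden stand (mid-brown), fixed to the counter, 164 mm across and 20 mm high, with a flat round recess 150 mm across whose floor is 14 mm above the counter, inside a 7 mm wide lip that rises 6 mm above that floor. Origin: centre of its underside, on the counter; z up. It is not at the same place in every start.
- bowl: Double-walled steel bowl, open, loose, standing upright: 140 mm across outside with an upright wall 8 mm thick, 50 mm high, 124 mm across inside; the inner floor is flat, 8 mm above its underside; the foot is 130 mm across. About 0.28 kg. It can be lifted by pinching its wall from above at any side, one finger inside and one outside. It fits the stand's recess with a few mm of play. Origin: centre of its underside; z up towards the open top.
- cold_pack: Hard plastic cold pack, a pale ice-coloured rounded brick with three low ribs and a small plug on top: 50 mm along its x, 80 mm along its y, 28 mm thick, about 0.11 kg, lying flat, turned any way. Pick it across the 50 mm. Origin: centre of its underside; z up.
- dish: Little white ceramic dish (ramekin) with wrapped butter pats in it that are fixed: 58 mm across, upright wall, 42 mm high, about 0.14 kg, loose. Pick it across its outside near the top. Origin: centre of its underside; z up. Standing on the cold pack in the bowl it rises 28 mm above the bowl's rim.
- cover: Steel cover, loose, standing on its flange: flat flange 150 mm across outside, 118 mm across inside and 6 mm thick, above it a hollow round hood 128 mm across up to 42 mm, flat on top; on its middle a wooden knob up to 78 mm, whose grip is a cylinder 28 mm across from 58 to 75 mm above the underside (a thinner neck, 14 mm across, below it). The inside is 38 mm high. About 0.20 kg. Origin: centre of its underside; z up.
- jam_jar: Bystander: closed amber glass jam jar with a steel lid, 62 mm across, 85 mm high, loose. Origin: centre of its underside.
- mug: Bystander: white mug, 80 mm across and 85 mm high, with a handle at its +y side that stands out about 30 mm, loose. Origin: centre of its underside.
- saucers: Bystander: a neat stack of four grey stoneware saucers in one piece, 116 mm across, 32 mm high, loose. Origin: centre of its underside.
Things that resemble listed ones, but are neither listed nor needed, are in the scene too. What is shaped like the cover but blue or yellow is not meant. What is shaped like the dish but purple is not meant.

How it is judged:
By the outcome, as a careful person would: the job done as asked, in the order asked, and still so for the second after the job is handed in, with the robot touching nothing.
It also fails if it takes over 128 s, if anything falls off the work surface, if the arm or the gripper's body presses on something with over 40 N, if the wrist force passes 120 N, or if a joint passes its speed limit or range.

ROBOT

A 6-joint arm with a two-finger parallel gripper is mounted at the origin on the work surface. World frame = base frame: x ahead of the robot, y to its left, z up, the work surface at z = 0. Lengths are in m, angles in rad, forces in N, time in s.
With the tool pointing down it reaches from about 0.275 to 0.75 m from the base axis. Payload 10.2 kg.
Tool frame: the origin (TCP) lies on the centre line of the jaws, within the pads' length; the fingertips stand 25 mm ahead of it and the grasp point (between the pads) lies 6 mm ahead of it; z points along the fingers, y is the direction in which the jaws open and shut (so a half turn about z gives the same grasp; the last joint's range is limited). The gripper opens to 88 mm and grips with 3 to 60 N. Pads are 18 mm wide; open, the fingers measure 123 mm over their backs; the gripper's body (75 mm by 187 mm) begins 45 mm behind the grasp point.
Start: joints at [-1.489, 0.313, 1.498, -0, 1.331, -0.223], TCP at [0.158, -0.501, 0.264] pointing down, gripper open.
Joint ranges: [-2.94, 2.94], [-0.97, 2.17], [0.19, 2.56], [-1.23, 4.37], [0.02, 3.11], [-2.88, 2.88]. Speed limits (rad/s): [2.39, 2.39, 3.01, 3.14, 3.14, 3.14].

INTERFACE

Orientations are given as a rotation vector (axis times angle).
In Python, from workcell import move_to, move_straight, move_joints, release, clamp, hold, inverse_kinematics, read_state, capture, PlanningError, hand_in gives the robot as it stands. Calls block until the motion is done:
- move_to(position, orientation): joint-space move of the TCP to a pose.
- move_straight(position, attitude=None, feed=0.15, force_limit=None): straight line of the TCP; attitude=None keeps the orientation; feed is the mean speed in m/s. With force_limit (N) it stops when the force on the tool has changed by that much, and returns True; else False.
- move_joints(angles): joint-space move.
- release() and clamp(): open the fingers fully, or close them until they stop; the grip force is fixed at half the most.
- hold(seconds).
- inverse_kinematics(position, orientation): joint angles nearest the present ones, or None.
- read_state(): the state.
- capture(name): name is "side" or "top" or "wrist"; returns a dict with "img" (384x512x3 uint8, red, green, blue), "z_map" (384x512 float32, m along the optical axis (not along the pixel's ray), 0 where there is no reading), "K" (3x3 intrinsics, pixels), "camera_from_world" (4x4, takes a point from world to camera coordinates). Camera axes: x right, y down, z forward; pixel columns grow to the right and rows downward; lengths in m; the calibration is good to about 2 mm. A picture is of the moment at which its call begins.
A pose or a line that the arm cannot do raises PlanningError and nothing moves.
- hand_in(): hands the job in, once; it reports no verdict.
The state is a dict: "time": time; "joint_positions": joint angles; "qvel": joint speeds; "joint_torque": joint torques, N m; "ee_pos": TCP position; "eef_rot": TCP orientation; "contact_force": force on the tool from outside, world axes, zero at the start; "ft_torque": the same for the moment, N m; "grip_width": finger opening in m.
Only numpy, scipy, OpenCV 4.12 (cv2) and the standard library are available. Lean on these libraries where they do the work, as an engineer would, in place of code of your own. Each camera call takes 0.05 s, during which the arm holds its last target.

## Working session

There is one attempt and no reset: what is moved stays moved. The work goes in short steps, each a Python script; the robot and the scene stay as the last script left them, time stands still between calls to the robot, and variables do not carry over. Pictures are saved under pics/ and viewed, and the job is handed in when it is done.

```bash
mkdir -p pics; ls; python3 - <<'E'
from workcell import *
import cv2,numpy as np,pickle
for n in ("side","top","wrist"):
    c=capture(n); pickle.dump(c,open(f"pics/{n}0.pkl","wb"))
    cv2.imwrite(f"pics/{n}0.png",cv2.cvtColor(c["img"],cv2.COLOR_RGB2BGR))
    T=np.linalg.inv(c["camera_from_world"]);print(n,T[:3,3].round(3),T[:3,2].round(2),c["K"][0,0])
s=read_state();print(s["time"],s["ee_pos"],s["eef_rot"],s["grip_width"])
E
```

```text
pics
side [0.321 0.645 0.828] [ 0.17 -0.63 -0.76] 347.4554824660752
top [0.359 0.    0.997] [ 0.16  0.01 -0.99] 370.6139725592821
wrist [ 0.223 -0.48   0.384] [-0.25 -0.08 -0.96] 266.19375613283495
0.15 [ 0.15753067 -0.50066149  0.26331872] [-3.10428339e+00 -4.76803328e-01 -1.26205392e-04] 0.08830103057242875
```

View pics/top0.png

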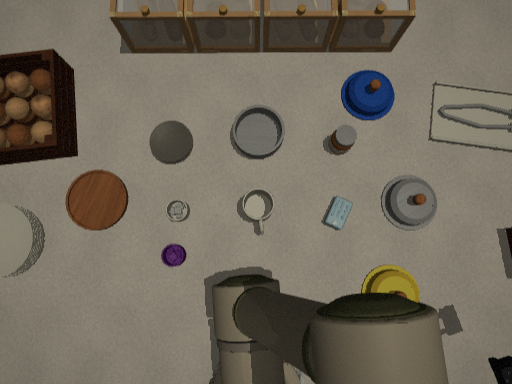

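View pics/side0.png

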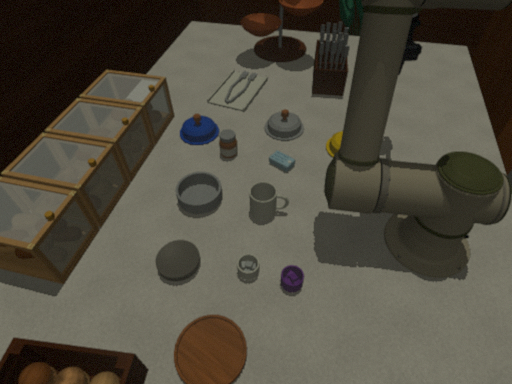

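The top picture shows these candidates:
- **Cover:** steel (410,200), blue (368,94), yellow (390,285). I take the steel one.
- **Dish:** white (177,210), purple (173,255). I take the white one.
- **No lookalikes seen:** bowl (258,132), pack (339,212), stand (97,200).
- **Bystanders:** mug (257,205), saucers (171,142), jar (342,138).

Next I'll measure each one and check the choices in crops.

```bash
cat > h.py <<'E'
import numpy as np,cv2
def cloud(c):
    z=c["z_map"];K=c["K"];v,u=np.mgrid[:z.shape[0],:z.shape[1]]
    P=np.stack([(u-K[0,2])*z/K[0,0],(v-K[1,2])*z/K[1,1],z],-1)
    T=np.linalg.inv(c["camera_from_world"]);W=P@T[:3,:3].T+T[:3,3];W[z==0]=np.nan;return W
def near(c,W,xy,r,zlo,zhi):
    m=(np.hypot(W[...,0]-xy[0],W[...,1]-xy[1])<r)&(W[...,2]>zlo)&(W[...,2]<zhi);return m
def circ(P):
    A=np.c_[2*P[:,:2],np.ones(len(P))];s=np.linalg.lstsq(A,(P[:,:2]**2).sum(1),rcond=None)[0]
    return s[:2],np.sqrt(s[2]+s[0]**2+s[1]**2)
def enc(P):
    (x,y),r=cv2.minEnclosingCircle((P[:,:2]*1000).astype(np.float32));return np.round([x,y,r],1)
def save(c,n,box=None,s=1):
    im=cv2.cvtColor(c["img"],cv2.COLOR_RGB2BGR)
    if box: x0,y0,x1,y1=box;im=im[y0:y1,x0:x1]
    cv2.imwrite(n,cv2.resize(im,None,fx=s,fy=s,interpolation=cv2.INTER_CUBIC))
E
python3 - <<'E'
from h import *;import pickle
c=pickle.load(open("pics/top0.pkl","rb"));W=cloud(c)
s=pickle.load(open("pics/side0.pkl","rb"));S=cloud(s)
pix=dict(stand=(97,200,.09,.008,.03),bowl=(258,132,.09,.042,.06),pack=(339,212,.06,.02,.04),dish=(177,210,.045,.035,.05),cover=(410,200,.09,.035,.05),knob=(418,199,.04,.066,.09),saucers=(171,142,.08,.02,.045),jar=(343,135,.045,.07,.1),mug=(257,205,.06,.075,.1),purple=(173,255,.045,.03,.05))
print("table z",np.nanmedian(W[230:330,20:120,2]), np.nanmedian(S[280:300,150:160,2]))
for n,(u,v,r,a,b) in pix.items():
    p=W[v,u];m=near(c,W,p,r,a,b);P=W[m]
    out=[n,p.round(3),m.sum()]
    if m.sum()>5:
        e=enc(P);out+=["top",e,"z",np.median(P[:,2]).round(4)]
        Q=S[near(s,S,e[:2]/1000,r,a,b)]
        if len(Q)>5: out+=["side",enc(Q),np.median(Q[:,2]).round(4)]
        if n=="pack": 
            for X in(P,Q): print(cv2.minAreaRect((X[X[:,2]>.022][:,:2]*1000).astype(np.float32)))
    print(*out)
save(c,"pics/crop_cd.png",(150,180,450,310),2.6)
E
```

```text
table z -0.0007264306611407534 0.0019425493869687505
stand [0.486 0.428 0.013] 2954 top [487.  428.3  82.5] z 0.0136 side [488.6 428.2  82. ] 0.016
bowl [ 0.676 -0.005  0.009] 505 top [669.4  -4.6  70.1] z 0.0488 side [671.2  -5.1  71. ] 0.0509
((451.0390319824219, -215.80369567871094), (49.55582046508789, 79.56703186035156), 64.49552154541016)
((452.2777099609375, -216.07769775390625), (49.80495834350586, 78.71524047851562), 63.265960693359375)
pack [ 0.453 -0.217  0.026] 564 top [ 451.8 -216.1   43.7] z 0.027 side [ 451.9 -216.    44.3] 0.0293
dish [0.457 0.206 0.038] 135 top [457.2 207.9  28.8] z 0.0404 side [458.8 207.4  29.6] 0.0418
cover [ 0.482 -0.398  0.042] 1328 top [ 480.  -409.2   59.1] z 0.0407 side [ 480.6 -408.4   60.3] 0.0432
knob [ 0.48  -0.403  0.078] 111 top [ 480.5 -409.9   14.6] z 0.0765 side [ 478.4 -408.3   15.5] 0.0778
saucers [0.644 0.232 0.024] 1391 top [644.5 232.3  58.3] z 0.0261 side [645.8 230.5  58.6] 0.0283
jar [ 0.645 -0.222  0.081] 377 top [ 643.2 -227.7   27.3] z 0.084 side [ 643.8 -228.3   28.4] 0.0863
mug [ 0.474 -0.002  0.005] 172 top [465.3  -4.3  42.6] z 0.0839 side [459.4  -6.6  48.6] 0.0841
purple [0.342 0.213 0.037] 186 top [340.3 214.5  29. ] z 0.039 side [341.4 215.2  29. ] 0.0389
```

View pics/crop_cd.png

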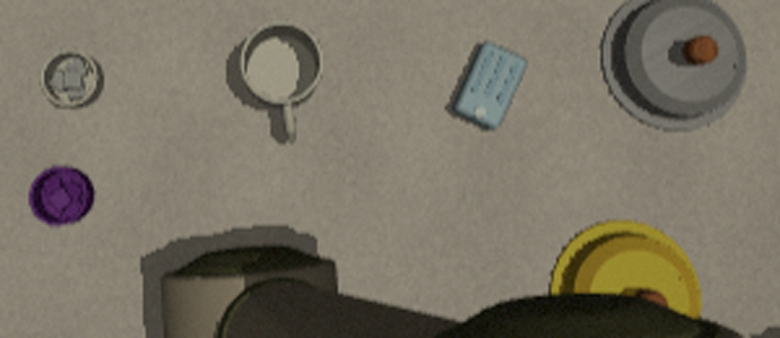

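The grey steel cover (crop 675,55) and the white dish (crop 72,80) are confirmed. The measured diameters match the specs to within about 2 mm, except the 128 mm hood, which read 118–121 mm. The two cameras agree on the positions to within 2 mm.

I'll check reach first.

```bash
cat >> h.py <<'E'
from scipy.spatial.transform import Rotation as Ro
from workcell import *
def ori(deg):
    a=np.radians(deg);y=np.array([np.cos(a),np.sin(a),0]);z=np.array([0,0,-1.]);x=np.cross(y,z)
    return Ro.from_matrix(np.c_[x,y,z]).as_rotvec()
def best(p,deg):
    o=[(abs(q[5]),d) for d in(deg,deg+180) if (q:=inverse_kinematics(p,ori(d))) is not None]
    return min(o)[1] if o else None
def st(t=""):
    s=read_state();print(t,"t%.2f"%s["time"],np.round(s["ee_pos"],4),"w%.4f"%s["grip_width"],"F",np.round(s["contact_force"],2));return s
E
python3 - <<'E'
from h import *
for n,p,d in [("bowl",(.670,-.071),90),("stand-y",(.488,.362),90),("pack",(.4516,-.216),64),("standc",(.488,.428),64),("standc",(.488,.428),0),("dish",(.458,.2075),0),("cover",(.48,-.409),0),("standc",(.488,.428),90)]:
    for z in(.04,.08,.22):
        b=best([*p,z],d); print(n,d,z,b,None if b is None else inverse_kinematics([*p,z],ori(b)).__array__().round(2) if 0 else np.round(inverse_kinematics([*p,z],ori(b)),2) if b is not None else "")
E
```

```text
bowl 90 0.04 270 [-0.28  0.86  1.21 -0.    1.07  1.29]
bowl 90 0.08 270 [-0.28  0.81  1.19 -0.    1.14  1.29]
bowl 90 0.22 270 [-0.28  0.68  1.04 -0.    1.42  1.29]
stand-y 90 0.04 90 [ 0.45  0.74  1.45 -0.    0.95 -1.13]
stand-y 90 0.08 90 [ 0.45  0.68  1.43 -0.    1.03 -1.13]
stand-y 90 0.22 90 [ 0.45  0.53  1.3  -0.    1.32 -1.13]
pack 64 0.04 244 [-0.68  0.56  1.8   0.    0.78  1.34]
pack 64 0.08 244 [-0.68  0.49  1.78  0.    0.87  1.34]
pack 64 0.22 244 [-0.68  0.3   1.64  0.    1.21  1.34]
standc 64 0.04 64 [ 0.54  0.81  1.3   0.    1.02 -0.58]
standc 64 0.08 64 [ 0.54  0.76  1.28  0.    1.1  -0.58]
standc 64 0.22 64 [ 0.54  0.62  1.14  0.    1.38 -0.58]
standc 0 0.04 0 [ 0.54  0.81  1.3  -0.    1.02  0.54]
standc 0 0.08 0 [ 0.54  0.76  1.28 -0.    1.1   0.54]
standc 0 0.22 0 [ 0.54  0.62  1.14 -0.    1.38  0.54]
dish 0 0.04 0 [ 0.19  0.57  1.79 -0.    0.79  0.19]
dish 0 0.08 0 [ 0.19  0.5   1.77 -0.    0.88  0.19]
dish 0 0.22 0 [ 0.19  0.3   1.63 -0.    1.21  0.19]
cover 0 0.04 0 [-0.89  0.78  1.37 -0.    0.99 -0.89]
cover 0 0.08 0 [-0.89  0.73  1.35 -0.    1.06 -0.89]
cover 0 0.22 0 [-0.89  0.58  1.21  0.    1.35 -0.89]
standc 90 0.04 90 [ 0.54  0.81  1.3  -0.    1.02 -1.03]
standc 90 0.08 90 [ 0.54  0.76  1.28 -0.    1.1  -1.03]
standc 90 0.22 90 [ 0.54  0.62  1.14 -0.    1.38 -1.03]
```

```bash
python3 - <<'E'
from h import *
o=ori(270)
move_to([.6703,-.071,.15],o); st("above")
c=capture("wrist"); save(c,"pics/w1.png")
print(move_straight([.6703,-.071,.041],feed=.12,force_limit=6)); st("down")
clamp(); st("clamp")
print(move_straight([.6703,-.071,.17],feed=.12)); st("lift")
for n in("side","top"):
    c=capture(n); save(c,f"pics/{n}1.png")
    W=cloud(c);m=near(c,W,(.67,-.005),.09,.15,.19);print(n,m.sum(),enc(W[m]),np.median(W[m][:,2]))
E
```

```text
above t2.56 [ 0.6702 -0.0719  0.1502] w0.0879 F [ 0.04  0.28 -0.16]
False
down t3.67 [ 0.6708 -0.0711  0.0419] w0.0881 F [ 0.1 -0.8 -0.3]
clamp t4.86 [ 0.6703 -0.071   0.041 ] w0.0078 F [0.33 0.63 0.51]
False
lift t6.08 [ 0.67   -0.0709  0.169 ] w0.0077 F [ 0.05  0.08 -2.43]
side 793 [667.6  -6.5  71.8] 0.170350371195218
top 274 [671.8   4.9  68.2] 0.17543754907308645
```

View pics/side1.png

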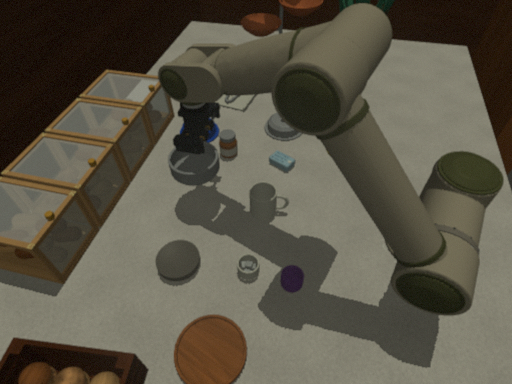

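View pics/top1.png

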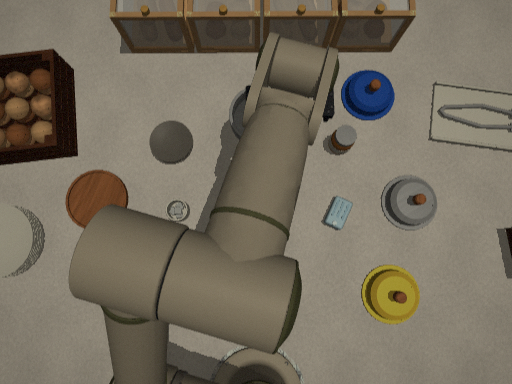

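The side picture shows the bowl held level at (195,160), and the bystanders have not moved. The time is only 6 s. Now I'll carry it to the stand.

```bash
python3 - <<'E'
from h import *
o=ori(270)
move_to([.488,.362,.17],o)
move_straight([.488,.362,.10],feed=.15); st("above")
c=capture("side"); W=cloud(c);m=near(c,W,(.488,.428),.08,.095,.125)
# bowl rim points: brightness-independent; plane fit on far half
P=W[m];P=P[P[:,1]>.40]
print(m.sum(),enc(P)); A=np.c_[P[:,:2]-[.488,.428],np.ones(len(P))];print(np.linalg.lstsq(A,P[:,2],rcond=None)[0])
save(c,"pics/side2.png"); c=capture("top"); save(c,"pics/top2.png")
E
```

```text
above t8.52 [0.4886 0.362  0.1008] w0.0076 F [ 0.44  0.9  -2.18]
875 [487.1 427.8  69.7]
[ 0.00804442 -0.02069114  0.10955166]
```

View pics/side2.png

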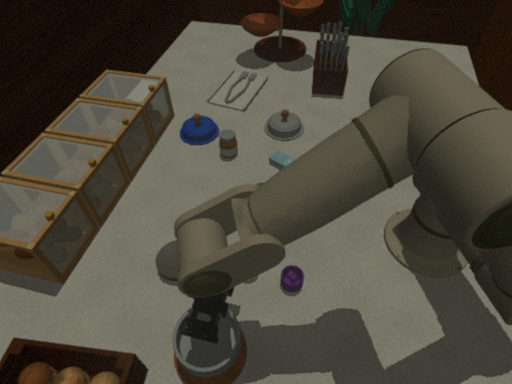

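View pics/top2.png

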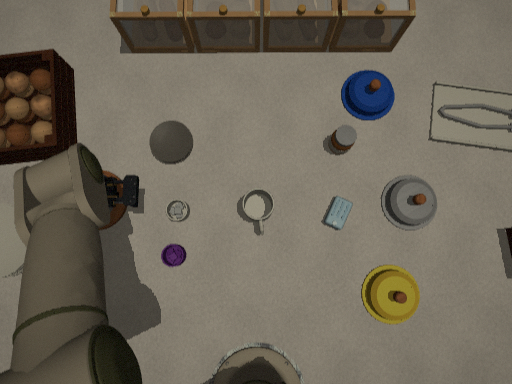

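The bowl hangs over the stand (side 210,345). Its rim circle is centred at (487, 428) mm, within 1.5 mm of the stand's centre, and it is level. Lowering it now.

```bash
python3 - <<'E'
from h import *
o=ori(270)
print(move_straight([.4885,.3622,.052],feed=.06,force_limit=5)); st("down")
release(); st("rel")
move_straight([.4885,.3622,.13],feed=.15)
move_to([.4516,-.216,.16],ori(244)); st("over pack")
for n in("side","top"):
    c=capture(n); W=cloud(c);m=near(c,W,(.488,.428),.085,.055,.075);P=W[m];print(n,m.sum(),enc(P))
    A=np.c_[P[:,:2]-[.488,.428],np.ones(len(P))];print(np.linalg.lstsq(A,P[:,2],rcond=None)[0].round(4))
    m=near(c,W,(.488,.428),.085,.015,.03);l=W[m&(np.hypot(W[...,0]-.488,W[...,1]-.428)<.05)];print("floor",np.median(l[:,2]))
    if n=="top": save(c,"pics/top3.png",(50,150,150,250),5)
    else: save(c,"pics/side3.png",(130,280,300,384),4)
E
```

```text
True
down t9.32 [0.4881 0.3619 0.0546] w0.0083 F [ 0.29 -0.1   3.57]
rel t10.56 [0.4875 0.3616 0.0542] w0.0879 F [ 0.31 -0.09  0.5 ]
over pack t13.30 [ 0.4519 -0.2154  0.1599] w0.0880 F [-0.57  0.04  0.3 ]
side 918 [486.3 425.8  70.4]
[-0.0018  0.0027  0.0642]
floor 0.02373608583679604
top 618 [484.9 426.6  70.2]
[ 0.0005 -0.0023  0.062 ]
floor 0.021238602493828973
```

View pics/side3.png

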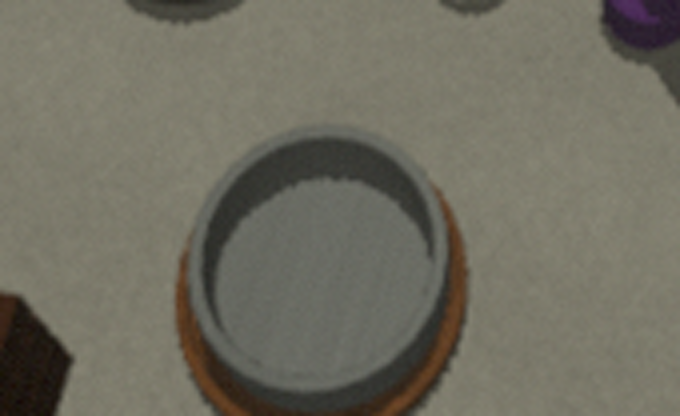

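View pics/top3.png

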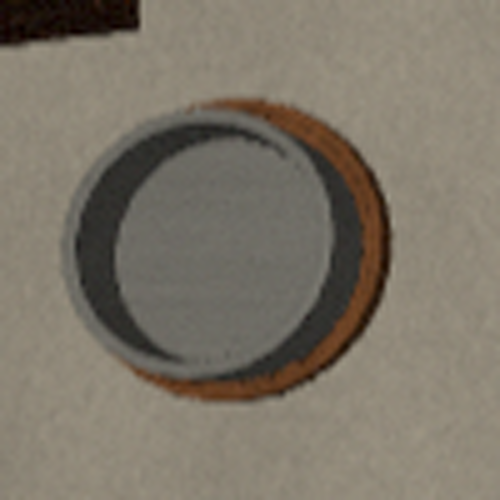

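The bowl is seated level: rim at z = 63 mm, floor at about 22 mm, centre (485.6, 426.2), all as expected.

Next is the cold pack. Fully open fingers measure 123 mm over their backs and the bowl is 124 mm inside, so I'll check the finger width and force when releasing inside it.

```bash
python3 - <<'E'
from h import *
print(move_straight([.4517,-.216,.038],feed=.1,force_limit=6)); st("down")
clamp(); st("clamp")
move_straight([.4517,-.216,.20],feed=.2); st("lift")
move_to([.4856,.4262,.20],ori(64)); st("above")
move_straight([.4856,.4262,.14],feed=.15)
c=capture("side");save(c,"pics/side4.png",(130,200,350,384),3.5)
W=cloud(c);m=near(c,W,(.4856,.4262),.06,.11,.14)&(c["img"][...,2].astype(int)>c["img"][...,0]+12);print(m.sum());P=W[m]
if len(P)>10: print(P.min(0),P.max(0),P.mean(0))
E
```

```text
False
down t14.77 [ 0.4519 -0.2161  0.0385] w0.0881 F [ 0.25 -0.02 -0.29]
clamp t15.43 [ 0.4517 -0.216   0.038 ] w0.0492 F [ 0.24 -0.12  1.  ]
lift t16.38 [ 0.4513 -0.2157  0.1989] w0.0498 F [-0.54 -0.52 -2.28]
above t18.68 [0.4861 0.4255 0.2   ] w0.0495 F [ 0.35 -0.04 -0.72]
74
[0.4430582  0.41582652 0.12953539] [0.48553621 0.46292239 0.13549066] [0.46566919 0.43515492 0.13242923]
```

View pics/side4.png

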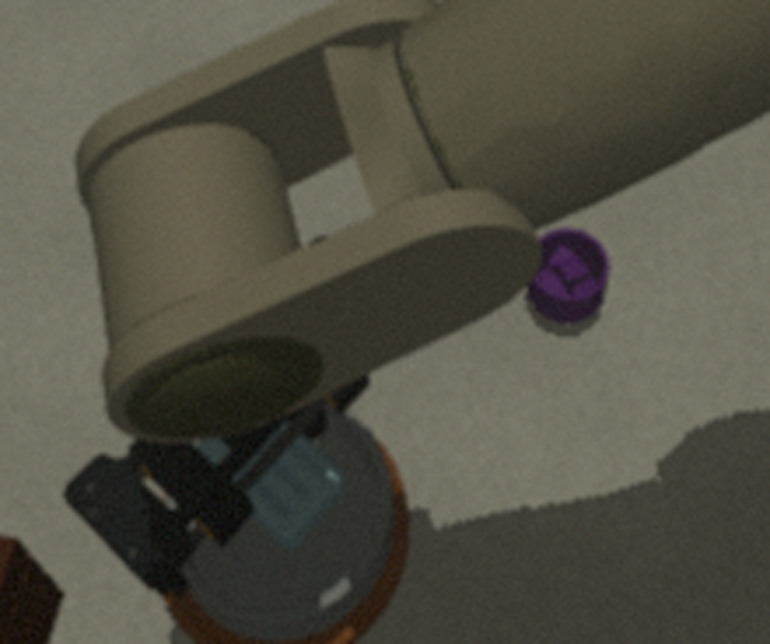

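The pack hangs level over the bowl (crop 295,470), with its top at 0.132 m as expected. Lowering it to the floor.

```bash
python3 - <<'E'
from h import *
print(move_straight([.4856,.4262,.057],feed=.06,force_limit=4)); s=st("down")
release(); st("rel"); hold(.2); s=st("rel2")
E
```

```text
True
down t20.50 [0.4854 0.4261 0.06  ] w0.0498 F [-0.79 -0.09  3.95]
rel t21.21 [0.485  0.4259 0.059 ] w0.0881 F [ 0.64  1.81 -1.2 ]
rel2 t21.41 [0.4849 0.4258 0.059 ] w0.0881 F [ 1.08  2.04 -0.81]
```

The fingers opened fully. A 2 N side force along the jaws shows one finger touching the wall, so I'll ease off that way and lift with a force stop.

```bash
python3 - <<'E'
from h import *
d=np.array([np.cos(np.radians(64)),np.sin(np.radians(64))])
p=np.array([.4856,.4262])+d*.0007
move_straight([*p,.059],feed=.01); s=st("shift")
f=np.dot(s["contact_force"][:2],d);print(f)
print(move_straight([*p,.066],feed=.03,force_limit=3)); st("up")
E
```

```text
shift t21.71 [0.4857 0.4266 0.0589] w0.0883 F [-2.07 -1.66 -0.16]
-2.398718533539566
False
up t22.09 [0.4861 0.4269 0.0664] w0.0882 F [0.46 0.1  0.24]
```

```bash
python3 - <<'E'
from h import *
p=read_state()["ee_pos"][:2]
print(move_straight([*p,.15],feed=.1,force_limit=4)); st("up")
move_to([.458,.2075,.17],ori(90+0) if 0 else ori(0)); st()
for n in("side","top"):
    c=capture(n); W=cloud(c);m=near(c,W,(.486,.427),.085,.058,.075);P=W[m];print(n,m.sum(),"rim",enc(P))
    A=np.c_[P[:,:2]-[.488,.428],np.ones(len(P))];print(np.linalg.lstsq(A,P[:,2],rcond=None)[0].round(4))
    m=near(c,W,(.486,.427),.058,.045,.056);Q=W[m];print("pack",m.sum(),cv2.minAreaRect((Q[:,:2]*1000).astype(np.float32)))
    A=np.c_[Q[:,:2]-[.488,.428],np.ones(len(Q))];print(np.linalg.lstsq(A,Q[:,2],rcond=None)[0].round(4))
    save(c,f"pics/{n}5.png",(50,150,150,250) if n=="top" else (130,280,300,384),4)
E
```

```text
False
up t23.08 [0.4858 0.4268 0.1492] w0.0882 F [-0.84  0.2  -0.49]
 t23.98 [0.4583 0.208  0.1699] w0.0881 F [-1.11  0.21 -0.31]
side 851 rim [486.  425.3  70.1]
[-0.0012  0.0002  0.0647]
pack 852 ((482.4190979003906, 425.487060546875), (49.95384979248047, 80.0064926147461), 63.51349639892578)
[ 0.0071 -0.0121  0.0513]
top 215 rim [484.6 452.8  63.2]
[-0.002  -0.0107  0.063 ]
pack 4 ((461.2660827636719, 459.88555908203125), (3.0924177169799805, 10.51590633392334), 80.13379669189453)
[-0.2039 -1.2924  0.083 ]
```

View pics/side5.png

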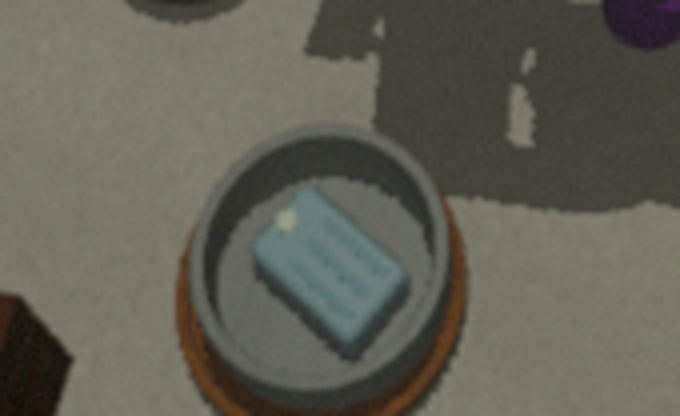

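View pics/top5.png

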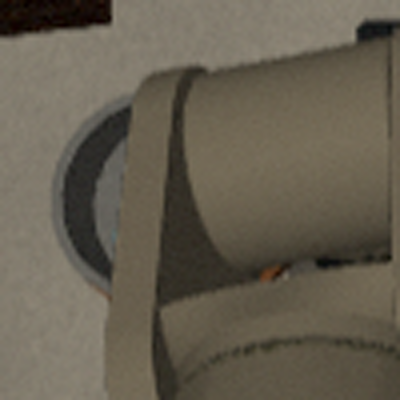

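The side crop shows the pack flat in the bowl (330,265), centred to within 3.5 mm, and the bowl is still level. Top is blocked by the arm. Next is the white dish.

```bash
python3 - <<'E'
from h import *
print(move_straight([.458,.2076,.051],feed=.1,force_limit=6)); st("down")
clamp(); st("clamp")
move_straight([.458,.2076,.20],feed=.15); st("lift")
move_to([.4853,.4257,.20],ori(0))
move_straight([.4853,.4257,.13],feed=.12); st("above")
c=capture("side");save(c,"pics/side6.png",(130,200,350,384),3.5)
print(move_straight([.4853,.4257,.097],feed=.05,force_limit=3)); st("touch")
E
```

```text
False
down t25.42 [0.4583 0.2077 0.0515] w0.0881 F [-0.07  0.12  0.31]
clamp t25.98 [0.4581 0.2076 0.0511] w0.0579 F [0.43 0.79 2.13]
lift t27.12 [0.4576 0.2075 0.1991] w0.0579 F [-0.05  0.01 -1.61]
above t28.74 [0.4858 0.4256 0.131 ] w0.0577 F [ 0.21  0.14 -2.06]
True
touch t29.36 [0.485  0.4256 0.1006] w0.0576 F [-0.78  0.51  3.59]
```

View pics/side6.png

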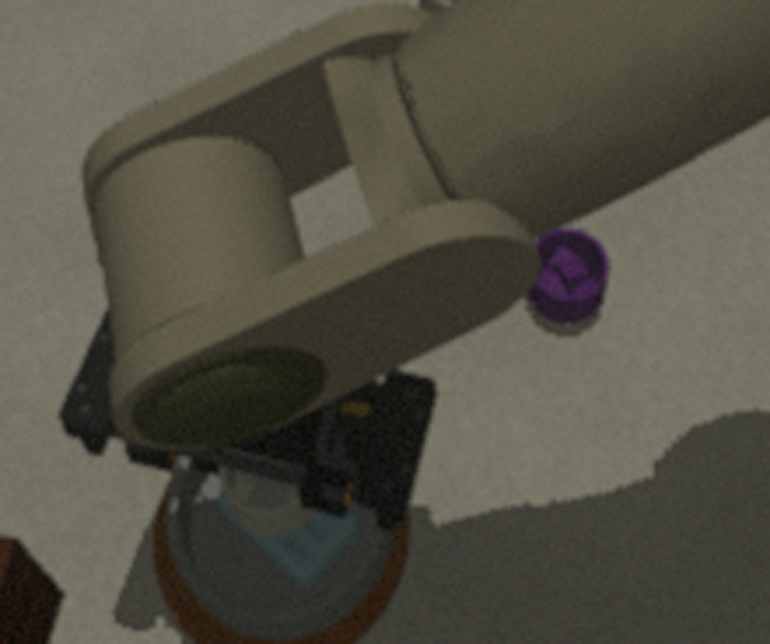

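The dish hung upright over the pack (crop 270,490), and contact came at TCP 0.1006 against 0.101 predicted. Releasing it, then looking.

```bash
python3 - <<'E'
from h import *
release(); st("rel")
move_straight([.4853,.4257,.20],feed=.12)
move_to([.48,-.409,.20],ori(0)); st()
for n in("side","top"):
    c=capture(n); W=cloud(c);ce=(.4853,.4257)
    rr=np.hypot(W[...,0]-ce[0],W[...,1]-ce[1])
    m=near(c,W,ce,.085,.055,.075)&(rr>.055);P=W[m];print(n,"rim",enc(P))
    m=near(c,W,ce,.05,.087,.1);Q=W[m];print("dish",m.sum(),enc(Q),np.median(Q[:,2]))
    A=np.c_[Q[:,:2]-ce,np.ones(len(Q))];print(np.linalg.lstsq(A,Q[:,2],rcond=None)[0].round(4))
    m=near(c,W,ce,.058,.045,.056);Q=W[m];print("pack",m.sum(),cv2.minAreaRect((Q[:,:2]*1000).astype(np.float32)))
    m=near(c,W,(.48,-.409),.04,.066,.09);print("knob",m.sum(),enc(W[m]) if m.any() else 0)
    save(c,f"pics/{n}7.png",(50,150,150,250) if n=="top" else (130,260,300,384),4)
E
```

```text
rel t29.97 [0.4847 0.4254 0.1004] w0.0883 F [-0.32 -0.41 -0.12]
 t33.88 [ 0.4805 -0.4084  0.2   ] w0.0881 F [-0.05  0.98 -0.96]
side rim [485.2 425.1  70.4]
dish 248 [484.1 425.8  29.1] 0.092186206509066
[0.0025 0.0018 0.0917]
pack 242 ((483.28271484375, 428.4978942871094), (50.724483489990234, 80.54438781738281), 69.2666244506836)
knob 44 [ 480.7 -408.6   12.5]
top rim [482.8 426.3  71. ]
dish 137 [482.8 426.   29.7] 0.09038581873441176
[0.0092 0.0023 0.0905]
pack 206 ((480.45294189453125, 423.32012939453125), (50.82278060913086, 78.71773529052734), 64.75569915771484)
knob 110 [ 479.6 -409.2   14.7]
```

View pics/side7.png

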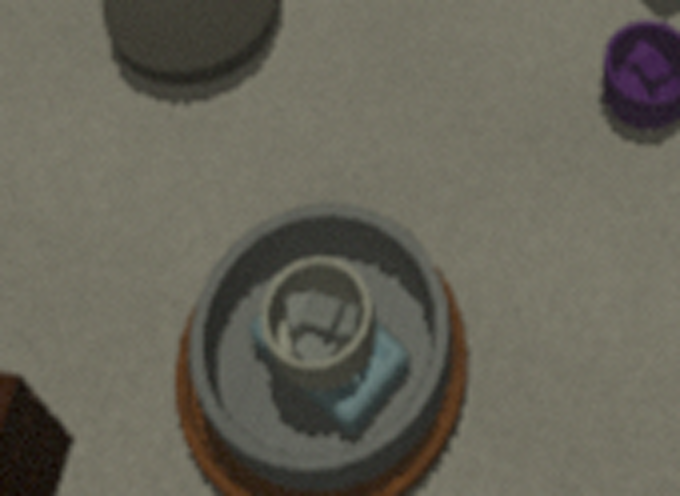

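View pics/top7.png

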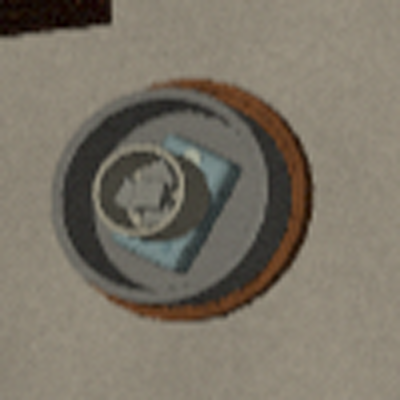

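The dish stands upright on the pack with its top level at 91–92 mm. It is centred within about 1 mm of the rim in each camera. Now the cover.

```bash
python3 - <<'E'
from h import *
for n in("side","top"):
    c=capture(n); W=cloud(c);ce=(.4853,.4257);rr=np.hypot(W[...,0]-ce[0],W[...,1]-ce[1])
    m=near(c,W,ce,.085,.059,.068)&(rr>.058);print(n,"rimfit",circ(W[m]))
print(move_straight([.4799,-.409,.072],feed=.1,force_limit=6)); st("down")
clamp(); st("clamp")
move_straight([.4799,-.409,.25],feed=.15); st("lift")
move_to([.4845,.4257,.25],ori(0))
move_straight([.4845,.4257,.18],feed=.1); s=st("above")
for n in("side","top"):
    c=capture(n);save(c,f"pics/{n}8.png",(130,180,350,384) if n=="side" else (0,100,200,300),3.2 if n=="side" else 3)
    W=cloud(c);m=near(c,W,(.4845,.4257),.085,.105,.120);P=W[m];print(n,m.sum(),enc(P),P[:,2].min(),P[:,2].max())
    A=np.c_[P[:,:2]-[.4845,.4257],np.ones(len(P))];print(np.linalg.lstsq(A,P[:,2],rcond=None)[0].round(4))
E
```

```text
side rimfit (array([0.48520882, 0.42591357]), np.float64(0.06562393535670955))
top rimfit (array([0.48388214, 0.42499409]), np.float64(0.06553954002887244))
False
down t35.52 [ 0.4801 -0.4092  0.0726] w0.0882 F [-0.1  -0.03 -0.66]
clamp t36.48 [ 0.48  -0.409  0.072] w0.0263 F [ 1.15 -0.06 -0.18]
lift t37.81 [ 0.4797 -0.4088  0.249 ] w0.0268 F [ 0.45  0.04 -1.65]
above t41.59 [0.4848 0.4259 0.1808] w0.0261 F [-0.49  0.52 -1.29]
side 720 [483.9 424.5  74.7] 0.11086693524356073 0.11996228124824482
[ 2.700e-03 -1.000e-04  1.163e-01]
top 614 [482.4 423.6  74.9] 0.10804998153462497 0.11998974167261911
[ 0.0014 -0.002   0.114 ]
```

View pics/side8.png

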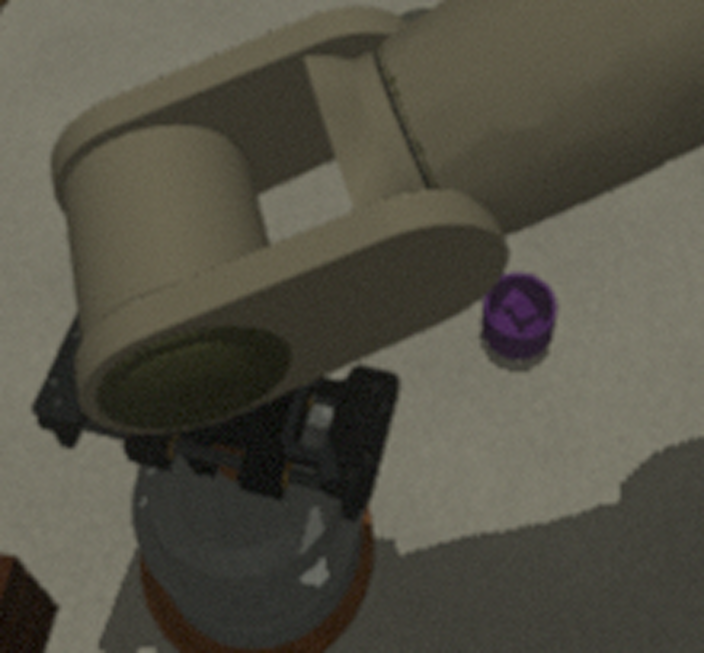

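The cover hangs level (crop 250,520). Both cameras put it (1.4, 1.4) mm short of the bowl's centre, so I'll correct for that and lower it.

```bash
python3 - <<'E'
from h import *
x=[.4859,.4271]
move_straight([*x,.155],feed=.1)
print(move_straight([*x,.132],feed=.03,force_limit=3)); st("touch")
release(); st("rel")
move_straight([*x,.24],feed=.12)
move_joints([-.3,.3,1.6,0,1.2,0]); st("away")
for n in("side","top"):
    c=capture(n); W=cloud(c);ce=(.4845,.4257)
    m=near(c,W,ce,.09,.060,.076);P=W[m];print(n,"flange",m.sum(),enc(P),np.median(P[:,2]))
    A=np.c_[P[:,:2]-ce,np.ones(len(P))];print(np.linalg.lstsq(A,P[:,2],rcond=None)[0].round(4))
    m=near(c,W,ce,.05,.13,.15);print("knob",enc(W[m]),np.median(W[m][:,2]))
    m=near(c,W,ce,.09,.008,.03);print("stand",enc(W[m]))
    for k,p,a,b in(("saucers",(.645,.232),.02,.045),("jar",(.643,-.228),.07,.1),("mug",(.465,-.004),.075,.1)):
        m=near(c,W,p,.07,a,b);print(k,enc(W[m]) if m.any() else None)
    save(c,f"pics/{n}9.png",(50,150,150,250) if n=="top" else (130,260,300,384),4)
    save(c,f"pics/{n}9f.png")
E
```

```text
True
touch t42.71 [0.4858 0.427  0.136 ] w0.0265 F [-0.32 -0.64  3.76]
rel t43.71 [0.4854 0.4269 0.1352] w0.0883 F [ 0.6  -0.59 -0.77]
away t46.43 [ 0.5147 -0.0367  0.2325] w0.0879 F [0.08 0.12 0.28]
side flange 927 [485.3 424.4  75.3] 0.0716147562301318
[ 0.0009 -0.0013  0.0717]
knob [485.2 424.8  14. ] 0.14294719175900183
stand [488.1 429.8  81.4]
saucers [646.2 230.5  59.1]
jar [ 646.6 -228.    28.8]
mug [460.8  -6.1  47. ]
top flange 611 [483.4 424.8  75.1] 0.06932966429968213
[-0.0014 -0.0042  0.0694]
knob [483.4 424.7  14.1] 0.14039871334507703
stand [486.8 427.7  81.5]
saucers [644.7 232.2  58.5]
jar [ 643.1 -228.7   27.9]
mug None
```

View pics/side9.png

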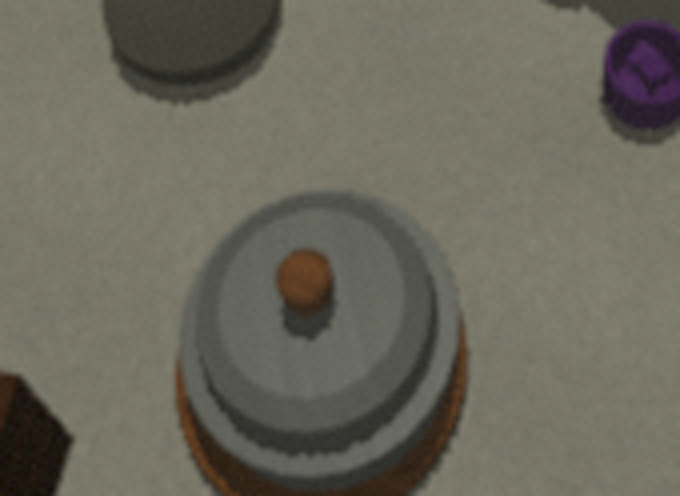

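View pics/top9f.png

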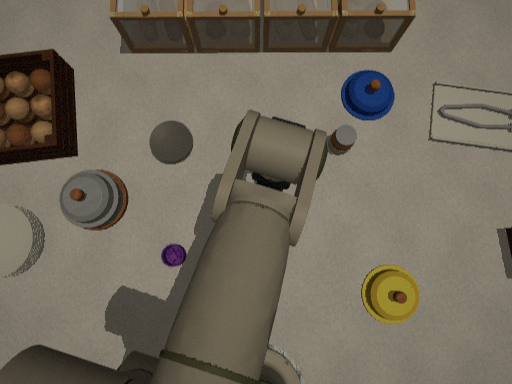

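The cover sits level with its flange top at about 70 mm, as predicted. It is centred on the bowl within about 1.5 mm. The saucers, jar and mug read as before to within about 3 mm.

```bash
python3 - <<'E'
from h import *
hold(.5); st(); hand_in()
E
```

```text
t47.03 [ 0.5145 -0.0374  0.2325] w0.0882 F [-0.58  0.15 -0.45]
the job is handed in; nothing more can be done
```

The butter cooler is set up on the stand and handed in at 47 s. I placed the bowl, cold pack, white dish and steel cover in that order, letting go of each before fetching the next.

Last checks:
- **Bowl:** it sits level in the recess, with its rim at about 63 mm.
- **Cold pack:** it lies flat, about 3.5 mm off the bowl's centre, and I left it there. When I let go of it inside the bowl, the opened fingers brushed the wall with about 2 N. The bowl stayed seated and level.
- **Dish:** it stood upright on the pack, within about 1 mm of the bowl's centre, before I put the cover on.
- **Cover:** its flange is level at about 70 mm, as predicted for resting on the rim. It is within 0.5 mm of the bowl's centre in the top camera and 1.5 mm in the side camera.
- **Bystanders:** the saucers and mug read as before to within 1.5 mm. The jar's side reading differs by about 3 mm, but the top camera shows it within 1 mm. The arm hid the mug from the top camera at the end, so that check is from the side camera only.

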